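Hang the napkin rings on their bar

ROBOT

A 7-joint arm with a two-finger parallel gripper is mounted at the origin on a cart in front of the work surface, level with it; the furniture and walls round the work are solid. World frame = base frame: x ahead of the robot, y to its left, z up, the work surface at z = 0. Lengths are in m, angles in degrees, forces in N, time in s.
With the tool pointing down it reaches from about 0.4 to 0.925 m from the base axis. Payload 4.1 kg.
Tool frame: the origin (TCP) lies at the very end of the fingers, on their centre line; the grasp point (between the pads) lies 19 mm behind it (arm.tcp_to_grasp is the distance from the TCP to the grasp point, in m); x points along the fingers, y is the direction in which the jaws open and shut, and the axes are right-handed (so a half turn about x gives the same grasp; the last joint's range is limited). The gripper opens to 85 mm and grips with 20 to 120 N. Pads are 22 mm wide; open, the fingers measure 114 mm over their backs; the gripper's body (76 mm by 85 mm) begins 54 mm behind the grasp point. The pads swing forward as they close: fully open they stand 13 mm farther back than shut.
Start: joints at [62.911, 22.827, 2.584, 88.041, -1.071, 69.15, -2.905], TCP at [0.237, -0.605, 0.231] pointing down, gripper open.
Joint ranges: [-161.44, 161.44], [-28.35, 127.94], [-78.24, 83.42], [0, 140.83], [-78.03, 258.03], [13.02, 114.36], [-168.23, 168.23]. Speed limits (degrees/s): [147.25, 147.25, 180, 180, 180, 180, 180].

INTERFACE

Orientations are given as [roll, pitch, yaw] about the fixed x, y, z axes, in that order (R = Rz(yaw) Ry(pitch) Rx(roll)).
In Python, from plant import arm gives the robot as it stands. The module is installed in compiled form; this text tells all that it offers.
- The arm moves only by the tool servo_tool, never from a script. Its argument "deltas" is one flat list of numbers, 4 for each row, row after row: the shift along the tool's x, y, z in m, then the turn about the tool's x in degrees. In form: [x, y, z, roll, x, y, z, roll, ...]. A call has exactly 10 rows; each row shifts and turns the pose as measured when the row begins, along the tool's axes as they then stand; what a row does not reach is not made up. A row lasts 1/8 s, in which the tool goes at most 62.5 mm and 10.7 degrees, less where a joint would pass 70% of its speed; a pose out of reach is approached as far as the arm can. A call is refused whole if a number of a shift passes 0.0625 or a number of a turn 10.7, either way. A call with a gripper value outside its range is refused whole. "fingers" is the opening, from 0 (shut) to 1 (fully open), set as the call begins (left out, the last holds). The fingers move at their own pace and stop on an object; the grip force is fixed at half the most. Time passes only in rows, so rows that do not move let the fingers close, or fill a call up. It gives the time, the measured TCP pose, the force and the opening at its end, in the units of the state.
- arm.state(): the state, without advancing time (a new reading comes with each control period).
- arm.read_camera(name): name is "scene" or "top" or "wrist"; returns the picture (420x560x3 uint8, red, green, blue); there is no depth.
- arm.camera_info(name): a dict with "camera_matrix" (3x3 intrinsics, pixels), "k1" (the pictures are not rectified: a ray, as slopes to the right and down, at radius r is drawn at 1 + k1 r^2 times it, then the intrinsics apply), "rvec" (rotation vector, rad) and "tvec" (3), from world to camera coordinates, as OpenCV has them. Camera axes: x right, y down, z forward; pixel columns grow to the right and rows downward; lengths in m; the calibration is good to about 2 mm. A picture is of the moment at which its call begins: read the wrist's pose just before it. camera_info takes no time and is no camera call; for the wrist camera it gives the pose at the moment of the call.
- arm.sign_off(): hands the job in, once; it reports no verdict.
The state is a dict: "t": time; "joints": joint angles; "joint_velocities": joint speeds; "effort": joint torques, N m; "tool_pos": TCP position; "orientation": TCP orientation; "contact_force": force on the tool from outside, world axes, zero at the start; "torque": the same for the moment, N m; "finger_gap": finger opening in m.
Only numpy, scipy, OpenCV 4.12 (cv2) and the standard library are available. Lean on these libraries where they do the work, as an engineer would, in place of code of your own. Each camera call takes 0.05 s, during which the arm holds its last target. There are 200 camera calls.

TASK

Three wooden napkin rings stand on edge in the low drying rack, and their steel bar lies in the forked stand. Take the bar by its wooden handle, thread it through all three rings while they stand in the rack, lift them out together as a stack and lay the bar back in both forks of the stand, handle at the same end as before, so that all three rings hang between the forks. Let no ring fall, and leave the mug, the jug and the egg timer where they are.

Things in the scene. Friction and masses are not known exactly. Their poses are not given: they have to be found in the camera images.
- bar_grip (a point): Centre of the bar's wooden handle, 80 mm long, 22 x 22 mm square with rounded edges. x points along the bar, from handle to tip. The front of the handle is 40 mm ahead of this point, the tip of the rod 205 mm ahead. At the start the bar lies level in the stand, tip to the robot's left.
- bar: The loose bar, about 70 g. Origin: on its axis, at the front end of the handle (brass collar). x along the bar towards the tip: a straight steel rod, 8 mm in diameter, runs from here 165 mm to the tip. Centre of mass on the rod, about 35 mm ahead of here.
- stand: Fixed wooden stand. Origin: centre of its underside, on the worktop; z up; x along the bar that lies in it, from handle to tip (to the robot's left). Base 170 x 44 x 10 mm. Two uprights, 10 mm thick, at x = -65 and +65 mm, end in V forks 30 mm wide at the mouth, top 73 mm up.
- stand_seat (a point): Middle of the seat of the stand: half-way between the two forks, 60 mm above the worktop, on the axis that the rod has when it lies in both forks; axes as the stand's. As found, the handle's centre is 120 mm from here on the -x side, outside the forks: the front of the handle is 10 mm from the face of its fork, and the tip 15 mm beyond the far one.
- rack: Fixed low drying rack. Origin: centre of its underside, on the worktop; z up; x along the rings' common axis, to the robot's left. Base 112 x 58 x 10 mm. Two rails carry the rings on edge, 28 mm apart, centred on the rack, axis 44 mm above the worktop. Thin pins 43 mm high part them, 17.5 mm either side of the centre line; the way along the axis is free from both ends.
- ring1_center (a point): Centre of the hole of a wooden napkin ring (one of three alike), at the start the one on the rack's -x side. Ring: 46 mm outside, round hole 30 mm, 20 mm long, loose, about 16 g; its x axis is the axis of the hole. Hung on the rod its centre is about 11 mm below the rod's axis.
- ring2_center (a point): Centre of the hole of a wooden napkin ring (one of three alike), at the start the middle one. Ring: 46 mm outside, round hole 30 mm, 20 mm long, loose, about 16 g; its x axis is the axis of the hole. Hung on the rod its centre is about 11 mm below the rod's axis.
- ring3_center (a point): Centre of the hole of a wooden napkin ring (one of three alike), at the start the one on the rack's +x side. Ring: 46 mm outside, round hole 30 mm, 20 mm long, loose, about 16 g; its x axis is the axis of the hole. Hung on the rod its centre is about 11 mm below the rod's axis.
- mug: Bystander, loose: plain off-white mug with handle. Origin: centre of its underside. Leave it alone.
- jug: Bystander, loose: small white jug. Origin: centre of its underside. Leave it alone.
- timer: Bystander, loose: round kitchen egg timer. Origin: centre of its underside. Leave it alone.
There are look-alikes about, which are no part of the job. Leave any blue look-alike of the part that bears ring2_center alone.

How it is judged:
By the outcome, as a careful person would: the job done as asked, in the order asked, and still so for the second after the job is handed in, with the robot touching nothing.
It also fails if it takes over 45 s, if anything falls off the work surface, if the arm or the gripper's body presses on something with over 40 N, if the wrist force passes 120 N, or if a joint passes its speed limit or range.

## Working session

There is one attempt and no reset: what is moved stays moved. The work goes in short steps, Python scripts to look and compute and a tool call to move; the robot and the scene stay as the last step left them, time stands still between calls to the robot, and variables do not carry over. Pictures are saved under pics/ and viewed, about 8 in all and at most 12, crops included, and the job is handed in when it is done.

Besides the shell and the picture viewer there is one more tool, called as a command line: name --argument value ..., lists and objects as JSON in quotes. servo_tool: Moves the arm, as the interface text tells. Its arguments: {"type":"object","properties":{"deltas":{"type":"array","items":{"type":"number"}},"fingers":{"type":"number"}},"required":["deltas"]}

```bash
mkdir -p pics
cat > h.py <<'E'
import numpy as np, cv2
from plant import arm
def cam(n):
    c=arm.camera_info(n); R=cv2.Rodrigues(np.array(c["rvec"],float))[0]; t=np.array(c["tvec"],float).ravel()
    return np.array(c["camera_matrix"],float),float(c["k1"]),R,t
def ray(c,uv):
    K,k1,R,t=c
    p=cv2.undistortPoints(np.array([[uv]],float),K,np.array([k1,0,0,0.]))[0,0]
    return -R.T@t, R.T@np.array([p[0],p[1],1.])
def onz(c,uv,z):
    o,d=ray(c,uv); return o+d*(z-o[2])/d[2]
def proj(c,P):
    K,k1,R,t=c
    return cv2.projectPoints(np.array([P],float).reshape(-1,3),cv2.Rodrigues(R)[0],t,K,np.array([k1,0,0,0.]))[0].reshape(-1,2)
def tri(c1,u1,c2,u2):
    o1,d1=ray(c1,u1);o2,d2=ray(c2,u2)
    s=np.linalg.lstsq(np.c_[d1,-d2],o2-o1,rcond=None)[0]
    a=o1+d1*s[0];b=o2+d2*s[1]; return (a+b)/2,np.linalg.norm(a-b)
def snap(n,f):
    c=cam(n); im=cv2.cvtColor(arm.read_camera(n),cv2.COLOR_RGB2BGR); cv2.imwrite("pics/"+f,im); return c,im
E
python3 - <<'E'
from h import *
s=arm.state();print(s)
ims=[]
for n in("scene","top"):
    c,im=snap(n,n+"0.png");ims.append(im);print(n,c[0].tolist(),c[1],-c[2].T@c[3])
    print(c[2].round(3).tolist())
print(arm.tcp_to_grasp)
E
```

```text
{'t': 0.0, 'joints': array([62.91144822, 22.87099341,  2.58064159, 88.11493908, -1.07198626,
       69.14935262, -2.90612521]), 'joint_velocities': array([-0.0581011 , -0.05139   ,  0.00378959,  0.03679781,  0.0122635 ,
        0.10294648, -0.00077572]), 'effort': array([-1.92645057e-04, -4.75120103e+01,  1.36470962e+00, -2.54224563e+01,
        1.15207757e-02,  9.44216765e-03, -2.15331198e-05]), 'tool_pos': array([ 0.23712776, -0.60451823,  0.2302681 ]), 'orientation': array([-86.23595759,  89.88887559, 115.18493039]), 'contact_force': array([-0.16528944, -0.02029332,  0.20872549]), 'torque': array([0.0445185 , 0.01778622, 0.00412053]), 'finger_gap': 0.0854658992096137}
scene [[387.71933341283017, 0.0, 283.2245774045751], [0.0, 387.71933341283017, 211.7659368991185], [0.0, 0.0, 1.0]] -0.05947466275868926 [-0.00401777  0.38512467  0.69457519]
[[-0.524, -0.852, 0.008], [-0.649, 0.393, -0.652], [0.552, -0.346, -0.758]]
top [[429.92287712027183, 0.0, 278.5225485840519], [0.0, 429.92287712027183, 204.66988095347745], [0.0, 0.0, 1.0]] -0.0948694923193904 [0.43073148 0.08408065 1.15672404]
[[-0.013, -1.0, -0.018], [-1.0, 0.013, -0.019], [0.019, 0.018, -1.0]]
0.0187
```

View pics/scene0.png

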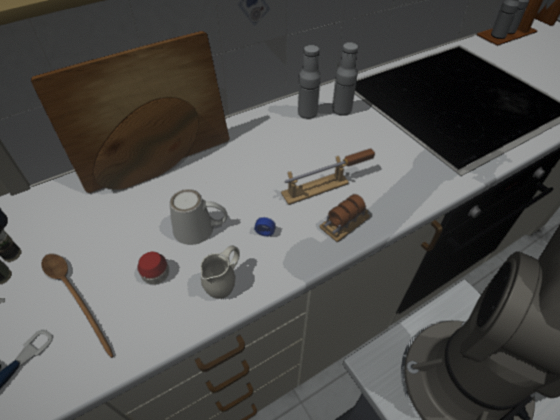

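View pics/top0.png

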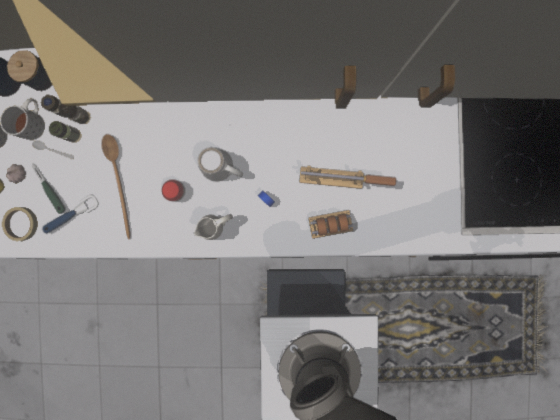

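The stand with bar is at top (332,178), handle (380,181), and the rack with three brown rings at (331,224). The blue ring look-alike is at (266,198). Mug (215,163), jug (210,227), timer (172,190). The three brown rings in the rack fit the description; the lone blue one is left alone. Confirming in one enlarged crop.

Run:
```python
from h import *
t=cv2.imread("pics/top0.png");s=cv2.imread("pics/scene0.png")
a=cv2.resize(t[155:250,250:410],None,fx=5,fy=5,interpolation=cv2.INTER_CUBIC)[:, :800]
b=cv2.resize(s[140:245,250:410],None,fx=5,fy=5,interpolation=cv2.INTER_CUBIC)
a=cv2.resize(a,(480,285));b=cv2.resize(b,(480,315))
# keep stacked 480x600
cv2.imwrite("pics/crop.png",np.vstack([a,b]))
c=cam("top")
hsv=cv2.cvtColor(t,cv2.COLOR_BGR2HSV)
for nm,uv,z in[("handle",(380,181),.06),("rack",(331,224),.01),("blue",(266,198),.02),("stand",(332,178),.01),("jug",(212,227),.05),("mug",(215,163),.08),("timer",(172,190),.03)]:print(nm,onz(c,uv,z).round(3))
for y,x in((181,380),(224,331),(224,320),(235,345),(185,350),(177,300)):print(x,y,hsv[y,x])
```

```text
handle [ 0.509 -0.157  0.06 ]
rack [ 0.399 -0.035  0.01 ]
blue [0.471 0.137 0.02 ]
stand [ 0.522 -0.039  0.01 ]
jug [0.397 0.277 0.05 ]
mug [0.559 0.262 0.08 ]
timer [0.495 0.386 0.03 ]
380 181 [ 11 107 138]
331 224 [ 11 107 141]
320 224 [ 11 105 134]
345 235 [120   4 180]
350 185 [ 17  89 180]
300 177 [ 17  77 166]
```

View pics/crop.png

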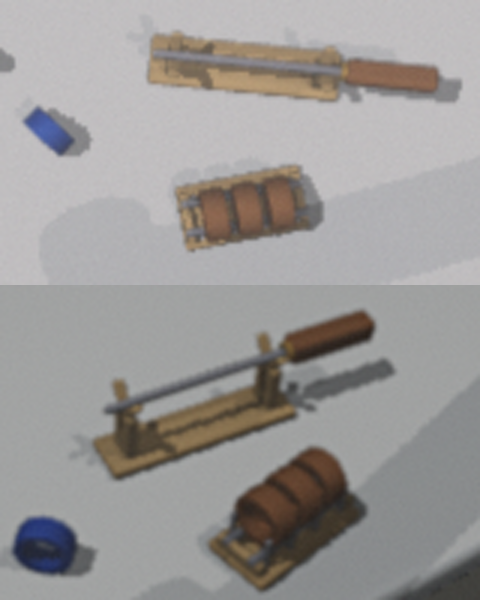

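The crop confirms it: three brown rings in the rack at crop (215–285,205), the bar with its handle at the right, and a blue ring apart at (48,130). Measuring now.

Run:
```python
from h import *
def pca(m):
    p=np.argwhere(m)[:,::-1].astype(float);c=p.mean(0);d=np.linalg.svd(p-c,full_matrices=False)[2][0]
    q=(p-c)@d; return c,c+d*q.min(),c+d*q.max(),len(p)
res={}
for n,(r0,r1,c0,c1) in dict(top=(150,250,290,410),scene=(140,245,270,390)).items():
    im=cv2.imread(f"pics/{n}0.png");h=cv2.cvtColor(im,cv2.COLOR_BGR2HSV).astype(int);c=cam(n)
    M=np.zeros(h.shape[:2],bool);M[r0:r1,c0:c1]=True
    br=(M&(h[...,0]<=14)&(h[...,1]>95)).astype(np.uint8)
    br=cv2.morphologyEx(br,cv2.MORPH_CLOSE if n=="top" else cv2.MORPH_OPEN,np.ones((3,3)))
    k,l,st,ce=cv2.connectedComponentsWithStats(br)
    for i in range(1,k):
        if st[i,4]>60:
            C,a,b,N=pca(l==i);print(n,"brown",C.round(1),a.round(1),b.round(1),N)
            if n=="top":print("   world z.063:",onz(c,C,.063).round(4),onz(c,a,.063).round(4),onz(c,b,.063).round(4))
    tan=(M&(h[...,0]>14)&(h[...,0]<24)&(h[...,1]>60)).astype(np.uint8)
    k,l,st,ce=cv2.connectedComponentsWithStats(tan)
    for i in range(1,k):
        if st[i,4]>60:
            rr=cv2.minAreaRect(np.argwhere(l==i)[:,::-1].astype(np.float32));print(n,"tan",rr,st[i,4])
            if n=="top":
                B=np.array([onz(c,p,.01) for p in cv2.boxPoints(rr)]);print("   ",onz(c,rr[0],.01).round(4),B[:,:2].round(4).tolist())
c=cam("wrist");print(-c[2].T@c[3]);
from scipy.spatial.transform import Rotation as Ro
print(Ro.from_euler("xyz",arm.state()["orientation"],degrees=True).as_matrix().round(3),c[2].round(3))
```

```text
top brown [379.8 179.8] [365.2 178.4] [394.2 181.2] 167
   world z.063: [ 0.5117 -0.1556  0.063 ] [ 0.5158 -0.1181  0.063 ] [ 0.5077 -0.1924  0.063 ]
top brown [343.  222.5] [342.1 216.7] [344.  228.5] 82
   world z.063: [ 0.4042 -0.0598  0.063 ] [ 0.4191 -0.0577  0.063 ] [ 0.3889 -0.0619  0.063 ]
top brown [332.4 224.6] [331.1 218.5] [333.8 231. ] 84
   world z.063: [ 0.3992 -0.0326  0.063 ] [ 0.4147 -0.0295  0.063 ] [ 0.3829 -0.036   0.063 ]
top brown [321.5 226.5] [320.6 220.4] [322.4 232.2] 85
   world z.063: [ 0.3949 -0.0048  0.063 ] [ 0.4104 -0.0027  0.063 ] [ 0.3802 -0.0068  0.063 ]
top tan ((333.4397277832031, 171.0215606689453), (64.93749237060547, 9.322158813476562), 10.060689926147461) 248
    [ 0.5407 -0.0433  0.01  ] [[0.5448, 0.0443], [0.5694, 0.0396], [0.5368, -0.1311], [0.5122, -0.1262]]
top tan ((330.438232421875, 181.09706115722656), (62.01388931274414, 7.854635238647461), 5.90614128112793) 457
    [ 0.5139 -0.0348  0.01  ] [[0.5131, 0.0486], [0.534, 0.0462], [0.5147, -0.1185], [0.4939, -0.1159]]
top tan ((328.7303771972656, 215.53648376464844), (3.959693431854248, 40.78742599487305), 79.5625228881836) 113
    [ 0.422  -0.0288  0.01  ] [[0.4181, 0.0257], [0.4364, -0.0816], [0.426, -0.0834], [0.4077, 0.0239]]
scene brown [359.6 155.3] [372.8 151.3] [347.1 159.2] 161
scene brown [346.8 209.6] [360.5 198.2] [331.7 222.2] 527
scene tan ((317.07794189453125, 182.97618103027344), (23.74746322631836, 73.15082550048828), 66.66596221923828) 996
scene tan ((345.660400390625, 226.81129455566406), (21.153526306152344, 49.44980239868164), 74.05460357666016) 384
[ 0.31339619 -0.57345673  0.37211983]
[[-0.001  0.365 -0.931]
 [ 0.002 -0.931 -0.365]
 [-1.    -0.002  0.   ]] [[ 0.365 -0.931 -0.002]
 [-0.882 -0.347  0.318]
 [-0.296 -0.114 -0.948]]
```

```bash
cat > plan.py <<'E'
from h import *
from scipy.spatial.transform import Rotation as Ro
def plan(p,yaw,n=10):
    """rows to bring TCP to p with tool y at world yaw (deg); tool x down assumed"""
    s=arm.state();R=Ro.from_euler("xyz",s["orientation"],degrees=True).as_matrix()
    d=np.array(p)-s["tool_pos"];y0=np.degrees(np.arctan2(R[1,1],R[0,1]));dy=(yaw-y0+180)%360-180
    out=[]
    for i in range(n):
        out.append(np.r_[R.T@d/n,-dy/n]); R=Ro.from_euler("z",dy/n,degrees=True).as_matrix()@R
    print("t",s["t"],"pos",s["tool_pos"].round(4),"down",R[:,0].round(3),"yaw",y0.round(2),"gap",s["finger_gap"],"F",s["contact_force"].round(1))
    print([float(x) for r in out for x in r.round(4)])
E
python3 -c "
from plan import *
plan([.512,-.156,.15],-6.1)"
```

```text
t 0.1 pos [ 0.2372 -0.6046  0.2304] down [-0.002  0.    -1.   ] yaw -68.58 gap 0.0849865482812601 F [ 0.4 -0.2 -0. ]
[0.0081, -0.0317, -0.042, -6.2477, 0.0081, -0.0269, -0.0452, -6.2477, 0.0081, -0.0219, -0.0478, -6.2477, 0.0081, -0.0165, -0.0499, -6.2477, 0.0081, -0.011, -0.0514, -6.2477, 0.008, -0.0053, -0.0523, -6.2477, 0.008, 0.0004, -0.0526, -6.2477, 0.008, 0.0061, -0.0523, -6.2477, 0.008, 0.0118, -0.0513, -6.2477, 0.008, 0.0173, -0.0497, -6.2477]
```

servo_tool --deltas '[0.008,-0.032,-0.042,-6.2,0.008,-0.027,-0.045,-6.2,0.008,-0.022,-0.048,-6.2,0.008,-0.017,-0.05,-6.2,0.008,-0.011,-0.051,-6.2,0.008,-0.005,-0.052,-6.2,0.008,0,-0.053,-6.2,0.008,0.006,-0.052,-6.2,0.008,0.012,-0.051,-6.2,0.008,0.017,-0.05,-6.2]' --fingers 1

```text
t: 1.35
tool_pos: [0.5098, -0.1436, 0.1443]
orientation: [-89.0, 89.7, 175.8]
contact_force: [0.7, -0.4, 0.6]
finger_gap: 0.0854
```

```bash
python3 -c "
from plan import *
plan([.512,-.156,.15],-6.1,5)
c,im=snap('wrist','w1.png')
print(-c[2].T@c[3], proj(c,[[.512,-.156,.07],[.524,-.036,.06],[.399,-.032,.044]]))"
```

```text
t 1.35 pos [ 0.5098 -0.1436  0.1443] down [-0.005  0.    -1.   ] yaw -5.17 gap 0.08535499127479289 F [ 0.7 -0.4  0.6]
[-0.0011, 0.0007, 0.0024, 0.1869, -0.0011, 0.0007, 0.0024, 0.1869, -0.0011, 0.0007, 0.0024, 0.1869, -0.0011, 0.0007, 0.0024, 0.1869, -0.0011, 0.0007, 0.0024, 0.1869]
[ 0.51754034 -0.0605804   0.28609123] [[285.19728311 239.08690199]
 [287.6681315   71.01266522]
 [118.87476798  84.30457065]]
```

View pics/w1.png

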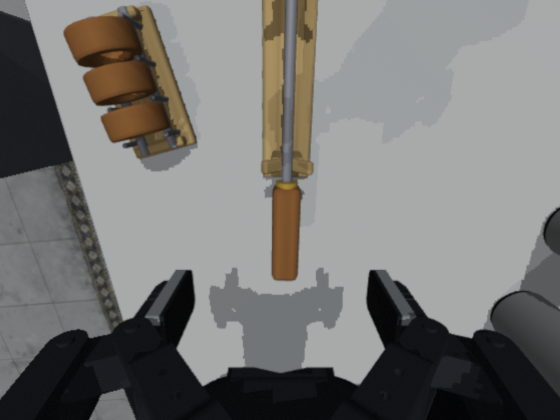

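The wrist view shows the collar at (286,185), handle end at (285,280), the rod running up to (291,0), and the rings at left (105,42), (120,80), (135,120).

Run:
```python
from plan import *
c=cam("wrist")
for uv,z in(((286,185),.064),((285,279),.068),((285,234),.07),((291,2),.062),((287.5,175),.062)):print(uv,onz(c,uv,z).round(4))
t=cam("top");print("pred top px of collar/handle end", proj(t,[onz(c,(286,185),.064),onz(c,(285,279),.068)]))
im=cv2.imread("pics/w1.png");h=cv2.cvtColor(im,cv2.COLOR_BGR2HSV).astype(int)
m=(h[...,0]<15)&(h[...,1]>140);m[:,:260]=0;m[:,320:]=0;m[:188]=0;m[290:]=0
p=np.argwhere(m);print(p.min(0),p.max(0),len(p))
for r in(195,230,270):
    q=np.where(m[r])[0];print(r,q.min(),q.max())
plan([.512,-.156,.15],-6.1,5)
```

```text
(286, 185) [ 0.5196 -0.1043  0.064 ]
(285, 279) [ 0.5132 -0.182   0.068 ]
(285, 234) [ 0.5161 -0.1414  0.07  ]
(291, 2) [0.5312 0.0138 0.062 ]
(287.5, 175) [ 0.5213 -0.0971  0.062 ]
pred top px of collar/handle end [[359.80057135 176.94333272]
 [390.54996465 178.97437413]]
[188 273] [279 299] 1466
195 273 299
230 276 297
270 275 295
t 1.4 pos [ 0.5132 -0.1342  0.1438] down [-0.002  0.007 -1.   ] yaw -4.42 gap 0.08549390630965442 F [3.3 6.  0.4]
[-0.0013, 0.0001, 0.0044, 0.3367, -0.0013, 0.0001, 0.0044, 0.3367, -0.0013, 0.0001, 0.0044, 0.3367, -0.0013, 0.0002, 0.0044, 0.3367, -0.0013, 0.0002, 0.0044, 0.3367]
```

servo_tool --deltas '[0,0,0.007,0.4,0,0,0.007,0.4,0,0,0.006,0.4,0.018,0,0,0,0.02,0,0,0,0.02,0,0,0,0.02,0,0,0,0.015,0,0,0,0.005,0,0,0,0,0,0,0]'

```text
t: 2.65
tool_pos: [0.5055, -0.1608, 0.0371]
orientation: [-119.0, 89.4, 144.6]
contact_force: [-0.3, -0.4, 0.6]
finger_gap: 0.0852
```

Run:
```python
from plan import *
plan([.5125,-.154,.041],-5.7,4)
c,im=snap('wrist','w2.png')
for p in([.5125,-.154,.071],[.5168,-.1142,.065],[.528,.004,.06]):print(proj(c,p))
h=cv2.cvtColor(im,cv2.COLOR_BGR2HSV).astype(int)
```

```text
t 2.65 pos [ 0.5055 -0.1608  0.0371] down [-0.009  0.006 -1.   ] yaw -6.36 gap 0.08519305401109316 F [-0.3 -0.4  0.6]
[-0.001, 0.0015, -0.0019, -0.1644, -0.001, 0.0015, -0.0019, -0.1644, -0.001, 0.0015, -0.0019, -0.1644, -0.001, 0.0015, -0.0019, -0.1644]
[[294.91091761 300.60258908]]
[[295.55599066 204.86716664]]
[[ 294.781329   -196.09968622]]
```

View pics/w2.png

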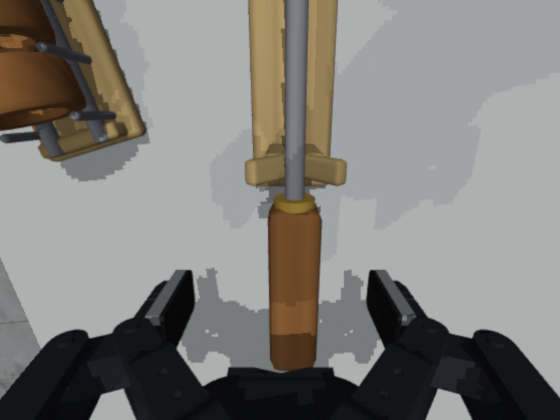

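Collar at (295,204) and handle centred near x=295, matching the prediction; the finger midline is about 281, so a shift of +6 mm in y is needed.

servo_tool --deltas '[-0.001,0.002,-0.002,0,-0.001,0.002,-0.002,0,-0.001,0.002,-0.002,0,-0.001,0,-0.002,0,0,0,0,0,0,0,0,0,0,0,0,0,0,0,0,0,0,0,0,0,0,0,0,0]'

```text
t: 3.95
tool_pos: [0.5147, -0.1534, 0.0436]
orientation: [-130.8, 89.6, 132.8]
contact_force: [0.4, 0.3, 0.8]
finger_gap: 0.0854
```

Run:
```python
from plan import *
plan([.5125,-.154,.041],-5.7,4)
```

```text
t 3.95 pos [ 0.5147 -0.1534  0.0436] down [-0.004  0.005 -1.   ] yaw -6.35 gap 0.08541617627307609 F [0.4 0.3 0.8]
[0.0007, -0.0005, 0.0002, -0.1625, 0.0007, -0.0005, 0.0002, -0.1625, 0.0007, -0.0005, 0.0002, -0.1625, 0.0007, -0.0005, 0.0002, -0.1625]
```

servo_tool --deltas '[0.002,-0.002,0,0,0,0,0,0,0,0,0,0,0,0,0,0,0,0,0,0,0,0,0,0,0,0,0,0,0,0,0,0,0,0,0,0,0,0,0,0]' --fingers 0

```text
t: 5.2
tool_pos: [0.5124, -0.1531, 0.0415]
orientation: [-127.9, 89.6, 135.8]
contact_force: [-0.8, 0.0, 0.1]
finger_gap: 0.021
```

Run:
```python
from plan import *
plan([.5125,-.154,.041],-5.7,4)
```

```text
t 5.2 pos [ 0.5124 -0.1531  0.0415] down [-0.005  0.005 -1.   ] yaw -6.34 gap 0.02096187473667047 F [-0.8  0.   0.1]
[0.0001, 0.0001, 0.0002, -0.1604, 0.0001, 0.0001, 0.0002, -0.1604, 0.0001, 0.0001, 0.0002, -0.1604, 0.0001, 0.0001, 0.0002, -0.1604]
```

Gripped at 21 mm gap. Seat pose recorded: TCP (.5124,-.1531,.0415), yaw -6.3. Now lifting and going to the pre-thread pose.

servo_tool --deltas '[-0.012,0,0,0,-0.02,0,0,0,-0.025,0,0,0,0,-0.008,0.022,-2.3,0,-0.009,0.022,-2.3,0,-0.01,0.022,-2.3,0,-0.01,0.022,-2.3,0,-0.011,0.022,-2.3,0,-0.012,0.022,-2.3,0,-0.012,0.02,-2.2]'

```text
t: 6.45
tool_pos: [0.4446, -0.3095, 0.1074]
orientation: [104.9, 89.8, 25.5]
contact_force: [0.6, -0.2, -1.0]
finger_gap: 0.021
```

Run:
```python
from plan import *
plan([.446,-.3075,.0255],9.6,8)
```

```text
t 6.45 pos [ 0.4446 -0.3095  0.1074] down [ 0.003  0.001 -1.   ] yaw 10.55 gap 0.020967436838743508 F [ 0.6 -0.2 -1. ]
[0.0102, 0.0002, -0.0002, 0.1186, 0.0102, 0.0002, -0.0002, 0.1186, 0.0102, 0.0002, -0.0002, 0.1186, 0.0102, 0.0002, -0.0002, 0.1186, 0.0102, 0.0002, -0.0002, 0.1186, 0.0102, 0.0002, -0.0002, 0.1186, 0.0102, 0.0002, -0.0002, 0.1186, 0.0102, 0.0002, -0.0002, 0.1186]
```

servo_tool --deltas '[0.014,0,0,0.4,0.016,0,0,0.3,0.016,0,0,0.3,0.016,0,0,0,0.012,0,0,0,0.006,0,0,0,0.002,0,0,0,0,0,0,0,0,0,0,0,0,0,0,0]'

```text
t: 7.7
tool_pos: [0.4463, -0.3069, 0.0204]
orientation: [111.5, 89.7, 31.0]
contact_force: [-0.4, -0.2, -1.0]
finger_gap: 0.0213
```

Run:
```python
from plan import *
plan([.446,-.3075,.0255],9.6,3)
c,w=snap('wrist','w3.png'); d,s=snap('scene','s3.png')
s2=cv2.resize(s[140:260,270:430],None,fx=3.5,fy=3.5,interpolation=cv2.INTER_CUBIC)
w2=cv2.resize(w[:240],(560,240))
a=np.zeros((600,560,3),np.uint8);a[:180]=w[:180];a[180:600]=s2;cv2.imwrite("pics/p3.png",a)
S=arm.state()["tool_pos"];u=np.array([-.167,.986,0])
print(proj(c,[.399,-.032,.044]),proj(c,S+u*.204+[0,0,.0187]))
print(proj(d,[.399,-.032,.044]),proj(d,S+u*.204+[0,0,.0187]))
```

```text
t 7.7 pos [ 0.4463 -0.3069  0.0204] down [ 0.004  0.003 -1.   ] yaw 9.49 gap 0.021295302743761627 F [-0.4 -0.2 -1. ]
[-0.0017, -0.0001, 0.0002, -0.0376, -0.0017, -0.0001, 0.0002, -0.0376, -0.0017, -0.0001, 0.0002, -0.0376]
[[  271.72171532 -1207.29063597]] [[ 278.35938022 -385.22458088]]
[[345.83033515 211.09747374]] [[367.27733165 196.29390826]]
```

View pics/p3.png

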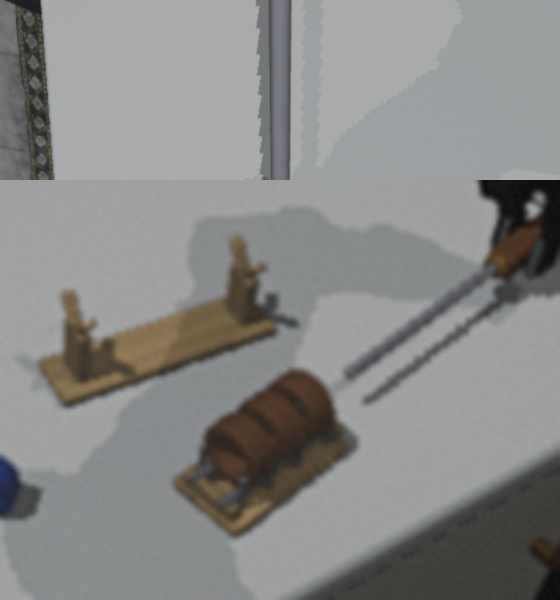

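The rod is at crop (346,376)–(490,268), its tip at about scene px (369,196); extended, it meets the ring axis about 5 mm low, as the TCP height reading says. Raising 5 mm, advancing a little, then a top check.

servo_tool --deltas '[-0.003,0,-0.006,0,-0.002,0,-0.01,0,0,0,-0.008,0,0,0,-0.002,0,0,0,0,0,0,0,0,0,0,0,0,0,0,0,0,0,0,0,0,0,0,0,0,0]'

```text
t: 9.05
tool_pos: [0.4417, -0.2796, 0.026]
orientation: [107.4, 89.7, 26.9]
contact_force: [0.1, 0.1, -1.1]
finger_gap: 0.0211
```

Run:
```python
from plan import *
plan([.4184,-.1448,.0255],9.6,8)
d,s=snap('scene','s4.png');t,m=snap('top','t4.png')
a=cv2.resize(s[160:245,310:420],(550,425//1),interpolation=cv2.INTER_CUBIC)[:300]
b=cv2.resize(m[190:250,310:420],(550,300),interpolation=cv2.INTER_CUBIC)
cv2.imwrite("pics/p4.png",np.vstack([a,b]))
S=arm.state()["tool_pos"];u=np.array([-.167,.986,0])
for k in(.04,.204,.279):print(k,proj(d,S+u*k+[0,0,.0187]),proj(t,S+u*k+[0,0,.0187]))
```

```text
t 9.05 pos [ 0.4417 -0.2796  0.026 ] down [ 0.005  0.002 -1.   ] yaw 9.48 gap 0.021074841918382724 F [ 0.1  0.1 -1.1]
[0.0001, -0.0001, -0.0171, -0.0151, 0.0001, -0.0001, -0.0171, -0.0151, 0.0001, -0.0001, -0.0171, -0.0151, 0.0001, -0.0001, -0.0171, -0.0151, 0.0001, -0.0001, -0.0171, -0.0151, 0.0001, -0.0001, -0.0171, -0.0151, 0.0001, -0.0001, -0.0171, -0.0151, 0.0001, -0.0001, -0.0171, -0.0151]
0.04 [[403.61882405 168.39152546]] [[411.1238464  209.47865703]]
0.204 [[359.71001075 200.4210483 ]] [[349.30110734 220.92277816]]
0.279 [[336.98089987 216.95899397]] [[320.78710363 226.1594125 ]]
```

View pics/p4.png

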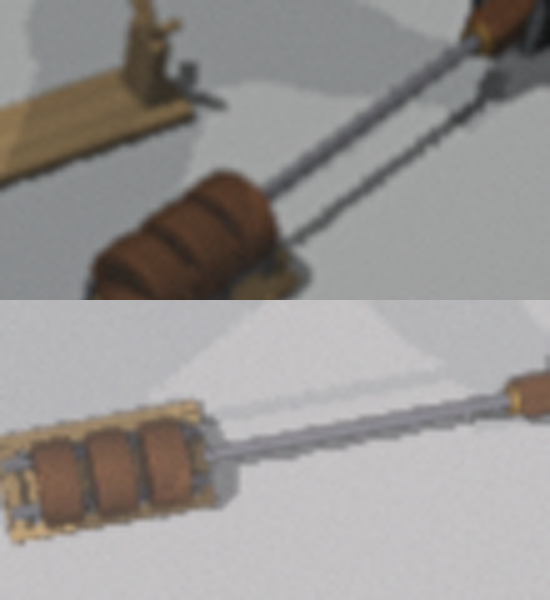

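The top crop shows the rod line (512,402)→(225,452) continuing through the ring centres at (165,462) and (60,480). Threading now.

servo_tool --deltas '[0,0,-0.008,0,0,0,-0.012,0,0,0,-0.012,0,0,0,-0.012,0,0,0,-0.012,0,0,0,-0.01,0,0,0,-0.004,0,0,0,0,0,0,0,0,0,0,0,0,0]'

```text
t: 10.4
tool_pos: [0.4294, -0.205, 0.0263]
orientation: [106.4, 89.7, 25.9]
contact_force: [-0.6, -0.5, -1.2]
finger_gap: 0.0212
```

Run:
```python
from plan import *
plan([.4184,-.1448,.0255],9.6,6)
```

```text
t 10.4 pos [ 0.4294 -0.205   0.0263] down [ 0.005  0.002 -1.   ] yaw 9.56 gap 0.021157082796647415 F [-0.6 -0.5 -1.2]
[0.0002, -0.0001, -0.0102, -0.0071, 0.0002, -0.0001, -0.0102, -0.0071, 0.0002, -0.0001, -0.0102, -0.0071, 0.0002, -0.0001, -0.0102, -0.0071, 0.0002, -0.0001, -0.0102, -0.0071, 0.0002, -0.0001, -0.0102, -0.0071]
```

servo_tool --deltas '[0,0,-0.007,0,0,0,-0.01,0,0,0,-0.01,0,0,0,-0.012,0,0,0,-0.011,0,0,0,-0.008,0,0,0,-0.002,0,0,0,0,0,0,0,0,0,0,0,0,0]'

```text
t: 11.65
tool_pos: [0.4188, -0.1417, 0.0265]
orientation: [104.2, 89.7, 23.8]
contact_force: [1.1, 0.8, -0.6]
finger_gap: 0.0213
```

Run:
```python
from plan import *
plan([.4184,-.1448,.0255],9.6,6)
d,s=snap('scene','s5.png');t,m=snap('top','t5.png')
a=cv2.resize(s[160:235,300:410],(550,375),interpolation=cv2.INTER_CUBIC)
b=cv2.resize(m[200:245,300:410],(550,225),interpolation=cv2.INTER_CUBIC)
cv2.imwrite("pics/p5.png",np.vstack([a,b]))
```

```text
t 11.65 pos [ 0.4188 -0.1417  0.0265] down [ 0.005  0.002 -1.   ] yaw 9.55 gap 0.0213331127808274 F [ 1.1  0.8 -0.6]
[0.0002, -0.0002, 0.0005, -0.0076, 0.0002, -0.0002, 0.0005, -0.0076, 0.0002, -0.0002, 0.0005, -0.0076, 0.0002, -0.0002, 0.0005, -0.0076, 0.0002, -0.0002, 0.0005, -0.0076, 0.0002, -0.0002, 0.0005, -0.0076]
```

View pics/p5.png

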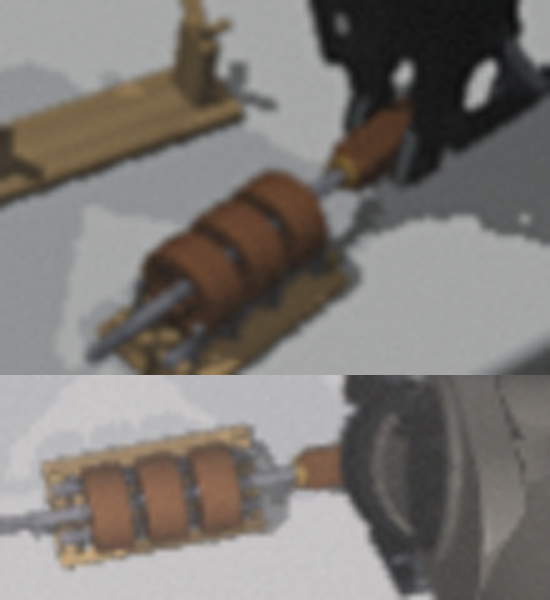

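The rod is through all three rings: its tip emerges at scene-crop (95,355), and at top-crop (0,525). Lifting straight and gently.

servo_tool --deltas '[-0.004,0,0,0,-0.006,0,0,0,-0.008,0,0,0,-0.011,0,0,0,-0.013,0,0,0,-0.014,0,0,0,-0.013,0,0,0,-0.011,0,0,0,-0.008,0,0,0,-0.004,0,0,0]'

```text
t: 13.0
tool_pos: [0.4186, -0.1422, 0.1258]
orientation: [90.6, 89.6, 10.1]
contact_force: [-0.4, 0.3, -1.3]
finger_gap: 0.0212
```

Run:
```python
from plan import *
plan([.5124,-.1531,.12],-6.34,16)
d,s=snap('scene','s6.png')
a=cv2.resize(s[110:230,280:420],(700,600),interpolation=cv2.INTER_CUBIC)
cv2.imwrite("pics/p6.png",a)
```

```text
t 13.0 pos [ 0.4186 -0.1422  0.1258] down [ 0.007 -0.001 -1.   ] yaw 9.55 gap 0.021153756092299258 F [-0.4  0.3 -1.3]
[0.0004, 0.0057, 0.0016, 0.9931, 0.0004, 0.0057, 0.0015, 0.9931, 0.0004, 0.0057, 0.0014, 0.9931, 0.0004, 0.0057, 0.0013, 0.9931, 0.0004, 0.0058, 0.0012, 0.9931, 0.0004, 0.0058, 0.0011, 0.9931, 0.0004, 0.0058, 0.001, 0.9931, 0.0004, 0.0058, 0.0009, 0.9931, 0.0004, 0.0058, 0.0008, 0.9931, 0.0004, 0.0059, 0.0007, 0.9931, 0.0004, 0.0059, 0.0006, 0.9931, 0.0004, 0.0059, 0.0005, 0.9931, 0.0004, 0.0059, 0.0004, 0.9931, 0.0004, 0.0059, 0.0003, 0.9931, 0.0004, 0.0059, 0.0002, 0.9931, 0.0004, 0.0059, 0.0001, 0.9931]
```

View pics/p6.png

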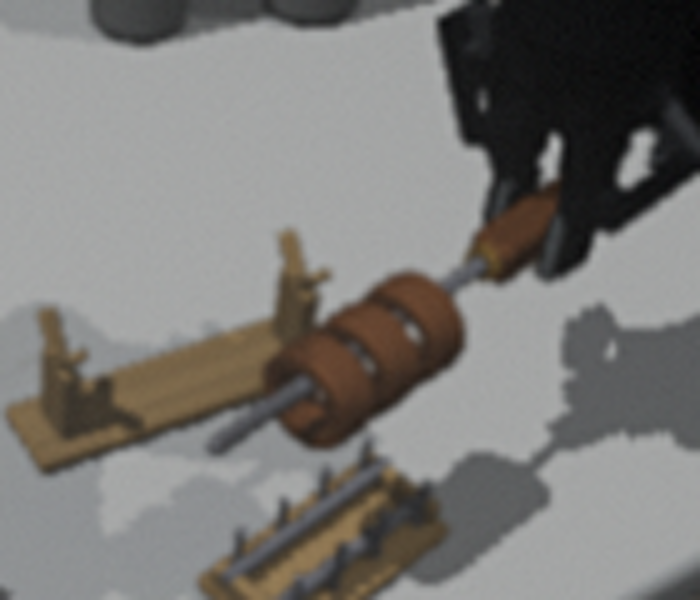

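All three rings hang on the rod (crop 320–410, 300–390) and the rack is empty. Moving over the stand.

servo_tool --deltas '[0,0.004,0.001,0.7,0,0.007,0.002,1.2,0,0.01,0.002,1.7,0,0.012,0.002,2,0,0.013,0.002,2.1,0,0.013,0.002,2.1,0,0.012,0.001,2,0,0.01,0.001,1.8,0,0.007,0,1.4,0,0.004,0,0.8]'

```text
t: 14.3
tool_pos: [0.5158, -0.1511, 0.1216]
orientation: [-174.8, 89.7, 88.1]
contact_force: [-0.0, 0.2, -1.0]
finger_gap: 0.0209
```

Run:
```python
from plan import *
plan([.5124,-.1531,.0435],-6.34,10)
```

```text
t 14.3 pos [ 0.5158 -0.1511  0.1216] down [ 0.     0.005 -1.   ] yaw -7.14 gap 0.020927366197587144 F [-0.   0.2 -1. ]
[0.0078, -0.0003, 0.0003, -0.08, 0.0078, -0.0003, 0.0003, -0.08, 0.0078, -0.0003, 0.0003, -0.08, 0.0078, -0.0003, 0.0003, -0.08, 0.0078, -0.0003, 0.0003, -0.08, 0.0078, -0.0003, 0.0003, -0.08, 0.0078, -0.0003, 0.0003, -0.08, 0.0078, -0.0003, 0.0003, -0.08, 0.0078, -0.0003, 0.0003, -0.08, 0.0078, -0.0003, 0.0003, -0.08]
```

servo_tool --deltas '[0.004,-0.001,0.001,-0.3,0.007,-0.001,0.001,-0.3,0.009,-0.001,0.001,-0.2,0.009,0,0,0,0.007,0,0,0,0.004,0,0,0,0,0,0,0,0,0,0,0,0,0,0,0,0,0,0,0]'

```text
t: 15.55
tool_pos: [0.5112, -0.1537, 0.0785]
orientation: [-158.8, 89.7, 104.9]
contact_force: [0.4, -0.4, -0.3]
finger_gap: 0.0209
```

Run:
```python
from plan import *
plan([.5124,-.1531,.0425],-6.34,6)
d,s=snap('scene','s7.png');t,m=snap('top','t7.png')
a=cv2.resize(s[120:210,275:400],(625,450),interpolation=cv2.INTER_CUBIC)
b=cv2.resize(m[163:193,290:415],(625,150),interpolation=cv2.INTER_CUBIC)
cv2.imwrite("pics/p7.png",np.vstack([a,b]))
```

```text
t 15.55 pos [ 0.5112 -0.1537  0.0785] down [-0.001  0.005 -1.   ] yaw -6.3 gap 0.02088566377920043 F [ 0.4 -0.4 -0.3]
[0.006, 0.0002, -0.0001, 0.0069, 0.006, 0.0002, -0.0001, 0.0069, 0.006, 0.0002, -0.0001, 0.0069, 0.006, 0.0002, -0.0001, 0.0069, 0.006, 0.0002, -0.0001, 0.0069, 0.006, 0.0002, -0.0001, 0.0069]
```

View pics/p7.png

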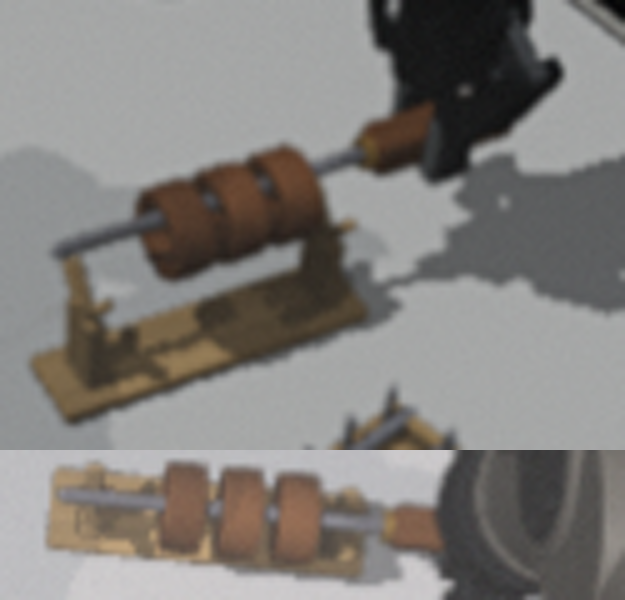

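Rings hang over the stand between the forks, with the nearest ring edge at top-crop 322 and its fork at about 350. Lowering.

servo_tool --deltas '[0.004,0.001,0,0,0.006,0,0,0,0.007,0,0,0,0.007,0,0,0,0.005,0,0,0,0.004,0,0,0,0.002,0,0,0,0,0,0,0,0,0,0,0,0,0,0,0]'

```text
t: 16.9
tool_pos: [0.5124, -0.1536, 0.0415]
orientation: [-160.0, 89.7, 103.7]
contact_force: [-0.2, 0.0, -0.5]
finger_gap: 0.0209
```

Run:
```python
from plan import *
plan([.5124,-.1531,.0415],-6.34,3)
```

```text
t 16.9 pos [ 0.5124 -0.1536  0.0415] down [-0.001  0.005 -1.   ] yaw -6.3 gap 0.020936283816560333 F [-0.2  0.  -0.5]
[-0.0, -0.0, -0.0002, 0.0128, -0.0, -0.0, -0.0002, 0.0128, -0.0, -0.0, -0.0002, 0.0128]
```

servo_tool --deltas '[0,0,0,0,0,0,0,0,0,0,0,0,0,0,0,0,0,0,0,0,0,0,0,0,0,0,0,0,0,0,0,0,0,0,0,0,0,0,0,0]' --fingers 1

```text
t: 18.15
tool_pos: [0.513, -0.1537, 0.0416]
orientation: [-174.8, 89.7, 88.9]
contact_force: [0.4, 0.1, 0.6]
finger_gap: 0.0856
```

servo_tool --deltas '[-0.004,0,0,0,-0.01,0,0,0,-0.015,0,0,0,-0.02,0,0,0,-0.02,0,0,0,-0.02,0,0,0,-0.02,0,0,0,-0.01,0,0.02,0,0,0,0.03,0,0,0,0.03,0]'

```text
t: 19.4
tool_pos: [0.5076, -0.2326, 0.175]
orientation: [106.4, 89.4, 10.5]
contact_force: [-0.2, -0.1, -0.4]
finger_gap: 0.0857
```

servo_tool --deltas '[0,0,0.03,0,0,0,0.02,0,0,0,0.01,0,0,0,0,0,0,0,0,0,0,0,0,0,0,0,0,0,0,0,0,0,0,0,0,0,0,0,0,0]'

```text
t: 20.65
tool_pos: [0.5024, -0.2919, 0.1783]
orientation: [105.1, 89.2, 9.4]
contact_force: [0.3, 0.5, 1.0]
finger_gap: 0.0854
```

Run:
```python
from plan import *
print(arm.state()["tool_pos"],arm.state()["t"],arm.state()["finger_gap"])
d,s=snap('scene','s8.png');t,m=snap('top','t8.png')
a=cv2.resize(s[120:210,275:400],(625,450),interpolation=cv2.INTER_CUBIC)
b=cv2.resize(m[163:193,290:415],(625,150),interpolation=cv2.INTER_CUBIC)
cv2.imwrite("pics/p8.png",np.vstack([a,b]))
for n,im,reg in(("scene",s,(160,310,120,290)),("top",m,(140,250,155,285))):
    o=cv2.imread(f"pics/{n}0.png");r0,r1,c0,c1=reg
    print(n,"bystander diff px>40:",int((cv2.absdiff(o,im)[r0:r1,c0:c1].max(2)>40).sum()))
```

```text
[ 0.50240613 -0.29190063  0.17831422] 20.65 0.08538536471267001
scene bystander diff px>40: 0
top bystander diff px>40: 0
```

View pics/p8.png

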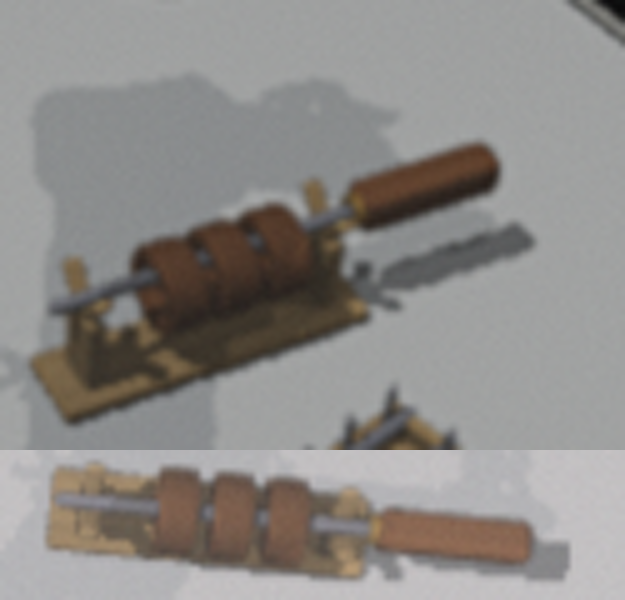

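The bar lies in both forks, handle at the right end, and the three rings hang between the forks (crop 140–310). The bystanders show no change.

```bash
python3 -c "
from plant import arm
print(arm.sign_off())"
```

```text
the job is handed in; nothing more can be done
None
```

The bar is back in both forks of the stand with its handle at the original end, and all three rings hang between the forks. I gripped the bar by its handle, threaded it through the rings while they stood in the rack, lifted them out together and laid the bar back at the pose I recorded at the start.

**Last checks:** The final scene and top views show the rings hanging between the forks, the rack's visible edge empty, and the gripper clear. Around the mug, jug, timer and blue ring, neither view changed from the start. The job was handed in at about 20.7 s of the 45 s allowed. Forces read between moves were about 7 N at most.

**Failed or disagreeing:** No check failed. One early wrist-camera measurement was about 10 mm off because the arm was still settling; I corrected for that before gripping. The rod was also about 5 mm low before threading, and I raised it first.

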